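Knock the drill bushing out of the jig block

TASK

The steel drill bushing is stuck flush in the top of the wooden jig block. Push the block gently, hole down, over the upright knock-out pin until it sits flat on the pin's plate, so that the pin pokes the bushing up; leave the block there, then draw the bushing out and stand it upright in the tray, setting it down gently. Do not disturb the screwdriver, offcut and glue jar.

Things in the scene. Friction and masses are not known exactly. Their poses are not given: they have to be found in the camera images.
- jig: dark wooden drilling jig block, 76 (its x) x 50 (its y) x 44 (z) mm, about 180 g (can differ by a third), loose, standing upright on the bench. Origin: centre of its underside, z up
- hole (a point): middle of the block's underside (same point as the block's origin): mouth, bevelled 1 mm, of the round access hole, 12 mm in diameter, that runs straight up through the 24 mm thick floor of the block into the recess, on the same axis
- recess (a point): centre of the block's top face, 44 mm above its underside: mouth of the round recess, 25 mm in diameter and 20 mm deep, that holds the bushing. Spring balls low in its wall grip the bushing: pushing it up takes roughly 8 to 20 N until it has risen about 7 mm; from there on it is loose
- bushing: plain steel drill bushing, a cylinder 24 mm in diameter and 20 mm tall, 65 g; origin: centre of its underside, z up. At first flush with the block's top, so it cannot be gripped. Its bore is too narrow for the pin, which pushes on its underside. With the block down on the plate it stands 14 mm proud, loose on the pin's tip
- stand: knock-out stand fixed to the bench: dark steel plate 140 (its x) x 84 (its y) x 12 mm; origin: centre of its underside, z up. One fixed upright steel pin, 9 mm in diameter with a 1.5 mm bevel, rises 38 mm above the plate's top (tip 50 mm above the bench). It does not shift under the forces of the job
- slot (a point): centre of the plate's top, middle of the slot along the plate's x in which the pin is clamped. The pin stands on this line (y = 0 of the plate) but anywhere from 16 mm before to 16 mm beyond this point: its place along the slot is not measured and must be found by feel or by sight
- tray: grey open parts tray, 120 x 120 x 18 mm high outside, walls and floor 5 mm thick, fixed to the bench, empty; origin at the centre of its underside, z up
- screwdriver: bystander: screwdriver lying on the bench, to be left alone; origin under its middle
- offcut: bystander: wood offcut 45 x 90 x 22 mm lying on the bench, to be left alone; origin at the centre of its underside
- glue: bystander: closed white glue jar, 48 mm in diameter, 70 mm tall, to be left alone; origin at the centre of its underside
Things that resemble listed ones, but are neither listed nor needed, are in the scene too. Several things have the shape of the bushing; the one meant has the colours described above.

How it is judged (in metres and radians):
On the way:
1. the jig block sits flat on the plate over the pin and the bushing stands up out of it (z of jig in the frame of stand below 0.015 m and x of jig in the frame of stand between -0.021 and 0.021 m and y of jig in the frame of stand between -0.005 and 0.005 m and angle between jig's own z axis and vertical below 0.1 rad and z of bushing in the frame of jig between 0.035 and 0.043 m and horizontal distance between bushing and jig below 0.004 m), for 0.2 s.
At the end, for the whole second after the job is handed in: the bushing stands upright (within 0.1 rad) at rest on the tray's floor, and the jig block is still seated on the stand's plate over the pin, upright within 0.1 rad, its underside within 3 mm of the plate's top and its centre within 5 mm of the slot's line and 21 mm of its middle (x of bushing in the frame of tray between -0.046 and 0.046 m and y of bushing in the frame of tray between -0.046 and 0.046 m and z of bushing in the frame of tray below 0.008 m and angle between each of bushing, jig's own z axis and vertical below 0.1 rad and linear speed of each of bushing, jig below 0.01 m/s and z of jig in the frame of stand below 0.015 m and x of jig in the frame of stand between -0.021 and 0.021 m and y of jig in the frame of stand between -0.005 and 0.005 m); the robot touches nothing.
It fails at once if the block is forced on the stand or pin with more than 60 N (contact force between jig and stand above 60 N).
It fails at once if the bushing is forced on the pin with more than 60 N (contact force between bushing and stand above 60 N).
It fails at once if the bushing is dropped or pressed into the tray with more than 60 N (contact force between bushing and tray above 60 N).
It fails at once if a bystander is moved more than 20 mm (distance of any of screwdriver, offcut, glue from where it was at the start of the episode above 0.02 m).
It also fails if it takes over 72 s, if anything falls off the work surface, if the arm or the gripper's body presses on something with over 40 N, if the wrist force passes 120 N, or if a joint passes its speed limit or range.

ROBOT

A 7-joint arm with a two-finger parallel gripper is mounted at the origin on the work surface. World frame = base frame: x ahead of the robot, y to its left, z up, the work surface at z = 0. Lengths are in mm, angles in degrees, forces in N, time in s.
With the tool pointing down it reaches from about 400 to 925 mm from the base axis. Payload 4.1 kg.
Tool frame: the origin (TCP) lies midway between the tips of the shut fingers; the grasp point (between the pads) lies 19 mm behind it (pinch_z is the distance from the TCP to the grasp point, in mm); z points along the fingers, y is the direction in which the jaws open and shut (so a half turn about z gives the same grasp; the last joint's range is limited). The gripper opens to 85 mm and grips with 20 to 120 N. Pads are 22 mm wide; open, the fingers measure 114 mm over their backs; the gripper's body (76 mm by 85 mm) begins 54 mm behind the grasp point. The pads swing forward as they close: fully open they stand 13 mm farther back than shut.
Start: joints at [70.13, 22.827, 2.584, 88.041, -1.071, 69.15, -2.905], TCP at [159.462, -630.171, 231.347] pointing down, gripper open.
Joint ranges: [-161.44, 161.44], [-28.35, 127.94], [-78.24, 83.42], [0, 140.83], [-78.03, 258.03], [13.02, 114.36], [-168.23, 168.23]. Speed limits (degrees/s): [147.25, 147.25, 180, 180, 180, 180, 180].

INTERFACE

Orientations are given as a 3x3 rotation matrix whose columns are the frame's x, y, z axes.
In Python, from station import * gives the robot as it stands.
- The arm moves only by the tool move_arm, never from a script. Its arguments are lists of equal length, an entry for each row: "xyz": the shift along the tool's x, y, z in mm, a list of three; "spin": the turn about the tool's z in rad; "fingers": the opening in per cent of the stroke, from 0 (shut) to 100 (fully open). In form: {"xyz": [[dx, dy, dz], ...], "spin": [spin, ...], "fingers": [fingers, ...]}. A call has 1 to 5 rows; each row shifts and turns the commanded pose from where the row before left it, along the tool's axes as they then stand; what a row does not reach is not made up. A row lasts 1/8 s, in which the tool goes at most 62.5 mm and 10.7 degrees, less where a joint would pass 70% of its speed; a pose out of reach is approached as far as the arm can. A call is refused whole if a number of a shift passes 62.5 or a number of a turn 0.188, either way. A call with a gripper value outside its range is refused whole. The fingers move at their own pace and stop on an object; "grip_force" is the grip in N (left out, the last holds). Time passes only in rows, so rows that do not move let the fingers close. It gives the time, the measured TCP pose, the force and the opening at its end, in the units of the state.
- observe(): the state, without advancing time (a new reading comes with each control period).
- camera(name): name is "scene" or "side" or "wrist"; returns the picture (400x640x3 uint8, red, green, blue); there is no depth.
- camera_params(name): a dict with "fov_y" (degrees; the focal length in pixels is half the picture's height over the tangent of half this angle, whatever the lens; pixels are square), "cx", "cy" (the principal point, pixels), "rvec" (rotation vector, rad) and "tvec" (3), from world to camera coordinates, as OpenCV has them. Camera axes: x right, y down, z forward; pixel columns grow to the right and rows downward; lengths in mm; the calibration is good to about 2 mm. A picture is of the moment at which its call begins: read the wrist's pose just before it. camera_params takes no time and is no camera call; for the wrist camera it gives the pose at the moment of the call.
- sign_off(): hands the job in, once; it reports no verdict.
Trained networks look in the newest picture that a camera, given by its name, has taken for a name from the list of things; names that differ only in an ending like _2 or _b are one class to them, and where a whole thing is asked for, a point or a joint stands for the part that bears it (a point fixed in the world has none). Each returns a list of dicts, best first, with "score" (0 to 1); they miss things now and then, are a little off and sometimes report something else, mostly with a low value. They report only what shows in the picture. A call takes as long as a camera call. They do not tell look-alikes from the thing itself.
- search_frame(camera, target): "uv" ([column, row] in pixels, amid what is visible of it).
- tip_of(camera, target): "uv" ([column, row] in pixels: a listed point, or the origin of a listed thing).
The state is a dict: "clock": time; "joints": joint angles; "joint_vel": joint speeds; "effort": joint torques, N m; "ee_pos": TCP position; "tcp_rot": TCP orientation; "contact_force": force on the tool from outside, world axes, zero at the start; "moment": the same for the moment, N m; "width": finger opening in mm.
Only numpy, scipy, OpenCV 4.12 (cv2) and the standard library are available. Lean on these libraries where they do the work, as an engineer would, in place of code of your own. Each camera call takes 0.05 s, during which the arm holds its last target. There are 200 camera calls.

## Working session

There is one attempt and no reset: what is moved stays moved. The work goes in short steps, Python scripts to look and compute and a tool call to move; the robot and the scene stay as the last step left them, time stands still between calls to the robot, and variables do not carry over. Pictures are saved under pics/ and viewed, about 8 in all and at most 12, crops included, and the job is handed in when it is done.

Besides the shell and the picture viewer there is one more tool, called after "Call:" by a JSON object that holds its "api" and its "payload". move_arm: Moves the arm, as the interface text tells. Its arguments: {"type":"object","properties":{"xyz":{"type":"array","items":{"type":"array","items":{"type":"number"}}},"spin":{"type":"array","items":{"type":"number"}},"fingers":{"type":"array","items":{"type":"number"}},"grip_force":{"type":"number"}},"required":["xyz","spin","fingers"]}

```bash
ls; mkdir -p pics; cat > h.py <<'E'
from station import *
import numpy as np, cv2
def cam(n):
    p=camera_params(n); f=200/np.tan(np.radians(p["fov_y"])/2)
    R=cv2.Rodrigues(np.array(p["rvec"],float))[0]; return f,p["cx"],p["cy"],R,np.array(p["tvec"],float)
def ray(c,uv,z):
    f,cx,cy,R,t=c; d=R.T@np.array([(uv[0]-cx)/f,(uv[1]-cy)/f,1]); o=-R.T@t
    return o+d*(z-o[2])/d[2]
def proj(c,X):
    f,cx,cy,R,t=c; q=R@np.array(X,float)+t; return np.array([cx+f*q[0]/q[2],cy+f*q[1]/q[2]])
def shot(n,fn=None):
    im=np.array(camera(n))[:,:,::-1].copy()
    if fn: cv2.imwrite("pics/"+fn,im)
    return im
E
python3 - <<'E'
from h import *
s=observe();print({k:np.round(v,2).tolist() for k,v in s.items()})
Z={"jig":0,"recess":44,"stand":0,"slot":12,"tray":0,"screwdriver":0,"offcut":0,"glue":0,"bushing":24}
ims=[]
for n in("scene","side"):
    ims.append(shot(n)); c=cam(n); print(n,"cam at",np.round(-c[3].T@c[4]),c[0])
    for k in Z:
        for r in tip_of(n,k)[:3]: print(k,round(r["score"],2),np.round(r["uv"]),np.round(ray(c,r["uv"],Z[k])[:2]))
cv2.imwrite("pics/a.png",cv2.resize(np.vstack(ims),None,fx=.75,fy=.75))
cv2.imwrite("pics/scene.png",ims[0]);cv2.imwrite("pics/side.png",ims[1])
E
```

```text
pics
{'clock': 0.0, 'joints': [70.13, 22.87, 2.58, 88.12, -1.07, 69.15, -2.91], 'joint_vel': [0.09, 0.06, -0.07, 0.07, 0.06, 0.01, 0.0], 'effort': [-0.0, -47.51, 1.36, -25.42, 0.01, 0.01, 0.0], 'ee_pos': [159.29, -629.52, 230.25], 'tcp_rot': [[0.97, 0.25, -0.0], [0.25, -0.97, 0.0], [-0.0, -0.0, -1.0]], 'contact_force': [0.73, -0.97, -0.9], 'moment': [-0.02, -0.02, 0.0], 'width': 85.36}
scene cam at [852. 431. 971.] 481.92136581024096
jig 0.66 [319. 134.] [ 521. -188.]
recess 0.67 [322. 122.] [ 512. -186.]
stand 0.63 [395. 265.] [534. 190.]
stand 0.26 [320. 134.] [ 518. -187.]
slot 0.97 [401. 266.] [527. 199.]
tray 0.97 [364. 190.] [501.   2.]
screwdriver 0.76 [298. 292.] [743. 149.]
offcut 0.8 [270. 234.] [740.   2.]
glue 0.63 [244. 177.] [ 732. -156.]
bushing 0.66 [359. 127.] [ 432. -146.]
bushing 0.63 [280. 156.] [ 640. -157.]
bushing 0.63 [293. 115.] [ 560. -250.]
side cam at [ 246. -530.  667.] 508.5989569640698
jig 0.57 [340. 334.] [ 513. -189.]
recess 0.91 [345. 316.] [ 520. -190.]
recess 0.5 [437. 259.] [ 710. -181.]
stand 0.77 [237. 186.] [538. 207.]
slot 0.72 [236. 186.] [531. 195.]
tray 0.87 [263. 257.] [490.  11.]
tray 0.18 [341. 319.] [ 531. -168.]
screwdriver 0.93 [342. 168.] [746. 139.]
screwdriver 0.28 [234. 189.] [528. 202.]
offcut 0.81 [382. 209.] [741.  -3.]
glue 0.56 [438. 259.] [ 742. -157.]
bushing 0.83 [358. 391.] [ 474. -286.]
bushing 0.73 [341. 323.] [ 517. -186.]
bushing 0.63 [394. 291.] [ 622. -182.]
```

View pics/a.png

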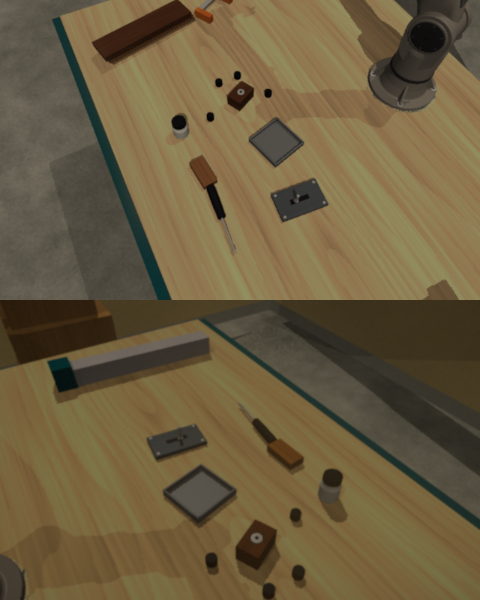

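The jig is at scene (320,125) and side (342,320), with a light steel ring in its top. The black cylinders around it, at scene (359,127), (280,156) and (293,115), are look-alikes. I'll confirm that in one enlarged crop.

```bash
python3 - <<'E'
from h import *
a=cv2.imread("pics/scene.png");b=cv2.imread("pics/side.png")
def cr(i,x,y,w=100,h=75): return cv2.convertScaleAbs(cv2.resize(i[y:y+h,x:x+w],(400,300),interpolation=cv2.INTER_CUBIC),alpha=1.8)
cv2.imwrite("pics/b.png",np.vstack([np.hstack([cr(a,270,90),cr(b,292,285)]),np.hstack([cr(a,350,228),cr(b,187,150)])]))
E
```

```text
(no output)
```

View pics/b.png

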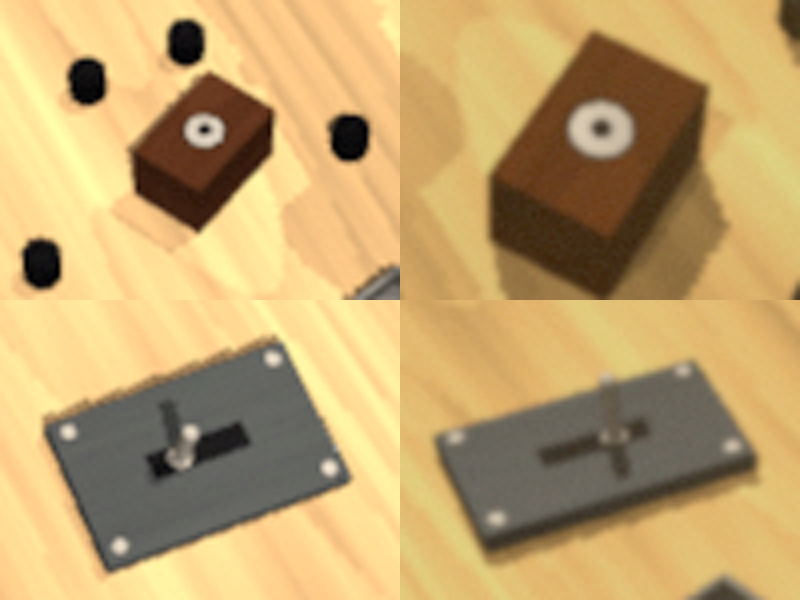

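The crops show the steel ring in the jig, so that one is the bushing. The black cylinders are decoys. The pin and the plate screws can also be picked out, so I'll measure them.

```bash
python3 - <<'E'
from h import *
P={"scene":dict(jo=(270,90),jig=[(208,72),(273,112),(200,190),(133,150)],ring=(204,130),po=(350,228),scr=[(68,132),(273,58),(330,168),(120,246)],tip=(191,130),base=(180,160)),
"side":dict(jo=(292,285),jig=[(192,30),(307,88),(208,238),(90,175)],ring=(201,128),po=(187,150),scr=[(55,137),(283,70),(333,146),(95,219)],tip=(207,78),base=(213,137))}
for n,p in P.items():
    c=cam(n); g=lambda q,o,z: ray(c,np.array(q)/4+np.array(o),z)[:2]
    J=np.array([g(q,p["jo"],44) for q in p["jig"]]); S=np.array([g(q,p["po"],12) for q in p["scr"]])
    for nm,A in(("jig",J),("scr",S)):
        e=np.roll(A,-1,0)-A
        print(n,nm,A.round().tolist(),"c",A.mean(0).round(1),"len",np.hypot(*e.T).round(1),"ang",np.degrees(np.arctan2(e[:,1],e[:,0])).round(1))
    print("ring",g(p["ring"],p["jo"],44).round(1),"tip",g(p["tip"],p["po"],50).round(1),"base",g(p["base"],p["po"],12).round(1))
c=cam("wrist");print("wristcam",(-c[3].T@c[4]).round(),c[3].round(2).tolist(),c[0])
E
```

```text
scene jig [[493.0, -224.0], [472.0, -179.0], [538.0, -148.0], [560.0, -192.0]] c [ 515.9 -186. ] len [49.2 72.3 49.  73.9] ang [ 114.9   25.2  -63.2 -154.6]
scene scr [[585.0, 158.0], [466.0, 172.0], [473.0, 238.0], [592.0, 224.0]] c [529.  198.1] len [120.3  66.4 120.2  66.1] ang [173.4  83.5  -6.8 -96.4]
ring [ 515.6 -186.2] tip [539.6 196.7] base [540.6 198.5]
side jig [[538.0, -151.0], [559.0, -196.0], [491.0, -228.0], [471.0, -184.0]] c [ 514.8 -189.9] len [49.6 74.7 48.5 75.4] ang [ -65.4 -154.7  115.3   26.2]
side scr [[474.0, 236.0], [594.0, 222.0], [586.0, 156.0], [466.0, 170.0]] c [529.9 196. ] len [120.7  66.5 121.5  66.1] ang [ -6.6 -96.5 173.2  82.8]
ring [ 515.6 -189.3] tip [540.  192.6] base [539.7 193.8]
wristcam [ 237. -612.  373.] [[0.24, -0.97, -0.0], [-0.92, -0.23, 0.31], [-0.3, -0.08, -0.95]] 312.45366950442974
```

Call:
{"api": "move_arm", "payload": {"xyz": [[45.5,-34,0],[45.5,-34,0],[45.5,-34,0],[45.5,-34,0],[45.5,-34,0]], "spin": [0,0,0,0,0], "fingers": [100,100,100,100,100]}}

```text
clock: 1.62
ee_pos: [339.4, -408.1, 231.7]
tcp_rot: [[0.969, 0.245, 0.001], [0.245, -0.969, -0.001], [0.0, 0.001, -1.0]]
contact_force: [1.8, 0.4, 0.0]
width: 85.2
```

Call:
{"api": "move_arm", "payload": {"xyz": [[45.5,-34,0],[45.5,-34,0],[45.5,-34,0],[45.5,-34,0],[45.5,-34,0]], "spin": [0,0,0,0,0], "fingers": [100,100,100,100,100]}}

```text
clock: 2.25
ee_pos: [518.2, -187.7, 231.7]
tcp_rot: [[0.97, 0.245, 0.001], [0.245, -0.97, -0.001], [0.001, 0.001, -1.0]]
contact_force: [0.9, -1.2, -0.9]
width: 85.4
```

Call:
{"api": "move_arm", "payload": {"xyz": [[0,0,0],[0,0,0]], "spin": [-0.18,0], "fingers": [100,100]}}

```text
clock: 2.5
ee_pos: [517.3, -188.6, 231.3]
tcp_rot: [[0.91, 0.414, -0.0], [0.414, -0.91, -0.0], [-0.0, 0.0, -1.0]]
contact_force: [0.7, -0.8, -0.1]
width: 85.5
```

```bash
cat >> h.py <<'E'
def totool(target,yaw=None):
    "shift in tool axes (mm) and spin (rad) to bring the TCP to target"
    s=observe(); R=np.array(s["tcp_rot"]); p=np.array(s["ee_pos"]); a=np.degrees(np.arctan2(R[1,0],R[0,0]))
    print("clock",round(s["clock"],2),"tcp",p.round(1),"yaw",round(a,2),"tiltz",R[:,2].round(4),"F",np.round(s["contact_force"],1),"w",round(s["width"],1))
    print("shift",(R.T@(np.array(target)-p)).round(1),"spin",None if yaw is None else round(-np.radians(yaw-a),3))
E
python3 - <<'E'
from h import *
totool([515.5,-188,10],25.3)
shot("wrist","w1.png");c=cam("wrist")
for k,z in(("recess",44),("bushing",20),("jig",0)):
    for r in tip_of("wrist",k)[:6]: print(k,round(r["score"],2),np.round(r["uv"]),ray(c,r["uv"],z)[:2].round(1))
for r in search_frame("wrist","bushing"): print(round(r["score"],2),ray(c,r["uv"],10)[:2].round(1))
E
```

```text
clock 2.5 tcp [ 517.3 -188.6  231.3] yaw 24.46 tiltz [-2.e-04 -3.e-04 -1.e+00] F [ 0.7 -0.8 -0.1] w 85.5
shift [ -1.3  -1.3 221.3] spin -0.015
recess 0.78 [324. 179.] [ 512.8 -191.1]
bushing 0.83 [378. 220.] [ 487.6 -274.1]
bushing 0.75 [351.  64.] [ 631.9 -168.6]
bushing 0.7 [278. 224.] [ 433.8 -165.7]
bushing 0.7 [402. 172.] [ 552.6 -272.1]
bushing 0.67 [327. 169.] [ 520.2 -191.8]
jig 0.65 [324. 167.] [ 516.5 -189.4]
0.93 [ 485.5 -276. ]
0.85 [ 553.1 -278.6]
0.76 [ 512.4 -193.1]
0.58 [ 635.8 -168.6]
0.56 [ 423.8 -167.7]
```

View pics/w1.png

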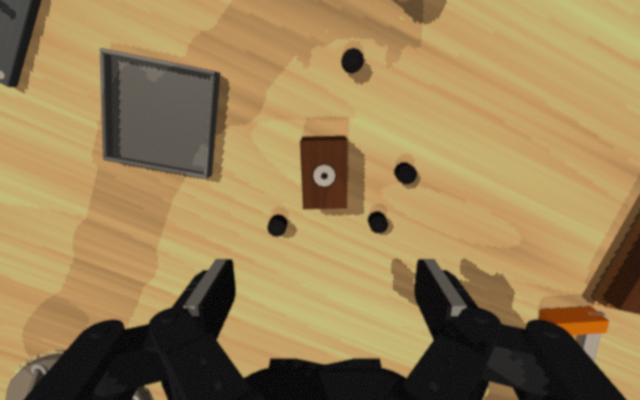

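The block's ring is at (324,176), which gives about (515,-189), and its edges line up with the jaws. The decoys are outside the span of the fingers, so I'll descend and grip.

Call:
{"api": "move_arm", "payload": {"xyz": [[-1.9,-0.4,50],[0,0,50],[0,0,50],[0,0,41],[0,0,15]], "spin": [-0.015,0,0,0,0], "fingers": [100,100,100,100,100]}}

```text
clock: 3.38
ee_pos: [513.2, -189.5, 23.1]
tcp_rot: [[0.904, 0.427, -0.004], [0.427, -0.904, 0.001], [-0.003, -0.003, -1.0]]
contact_force: [-0.3, -0.4, 0.6]
width: 85.7
```

Call:
{"api": "move_arm", "payload": {"xyz": [[0,0,13],[0,0,0],[0,0,0],[0,0,0],[0,0,0]], "spin": [0,0,0,0,0], "fingers": [100,100,40,40,40], "grip_force": 40}}

```text
clock: 4.0
ee_pos: [516.1, -189.6, 13.5]
tcp_rot: [[0.904, 0.428, 0.002], [0.428, -0.904, -0.001], [0.001, 0.001, -1.0]]
contact_force: [-0.1, -0.3, 5.9]
width: 49.6
```

Call:
{"api": "move_arm", "payload": {"xyz": [[0,0,0],[0,0,0],[0,0,0],[0,0,0]], "spin": [0,0,0,0], "fingers": [20,0,0,0], "grip_force": 60}}

```text
clock: 4.5
ee_pos: [516.2, -189.6, 13.6]
tcp_rot: [[0.904, 0.428, 0.002], [0.428, -0.904, -0.001], [0.001, 0.002, -1.0]]
contact_force: [-1.8, 0.6, 6.8]
width: 49.2
```

Call:
{"api": "move_arm", "payload": {"xyz": [[0,0,-15],[0,0,-30],[0,0,-45],[0,0,-30],[0,0,0]], "spin": [0,0,0,0,0], "fingers": [0,0,0,0,0]}}

```text
clock: 5.12
ee_pos: [517.0, -189.9, 135.0]
tcp_rot: [[0.904, 0.428, 0.005], [0.428, -0.904, -0.002], [0.004, 0.004, -1.0]]
contact_force: [-0.0, -0.1, -3.9]
width: 48.9
```

```bash
python3 - <<'E'
from h import *
totool([540,195.5,133],None)
im=shot("wrist","w2.png");c=cam("wrist");print(tip_of("wrist","recess")[:2])
z=observe()["ee_pos"][2]-13.6+44
for r in tip_of("wrist","recess")[:2]: print(ray(c,r["uv"],z).round(1))
print("tcp pred", proj(c,[*observe()["ee_pos"][:2],z]).round(1))
side=shot("side");s2=shot("scene")
for n in("side","scene"):
    for r in tip_of(n,"recess")[:2]: print(n,round(r["score"],2),np.round(r["uv"],1),ray(cam(n),r["uv"],z).round(1))
q=proj(cam("side"),[516,-189,z]).astype(int)
cr=side[q[1]-75:q[1]+75,q[0]-100:q[0]+100]
cv2.imwrite("pics/c.png",cv2.convertScaleAbs(np.vstack([im[:,:],cv2.resize(cr,(640,480))])[:],alpha=1.5)[200:800])
print(q)
E
```

```text
clock 5.12 tcp [ 517.  -189.9  135. ] yaw 25.37 tiltz [ 0.0054 -0.0022 -1.    ] F [-0.  -0.1 -3.9] w 48.9
shift [ 185.9 -338.4    1.3] spin None
[]
tcp pred [319.8 298.5]
side 0.79 [343.4 264.5] [ 512.6 -188.   162. ]
scene 0.86 [320.6  88. ] [ 516.2 -190.6  162. ]
[345 263]
```

View pics/c.png

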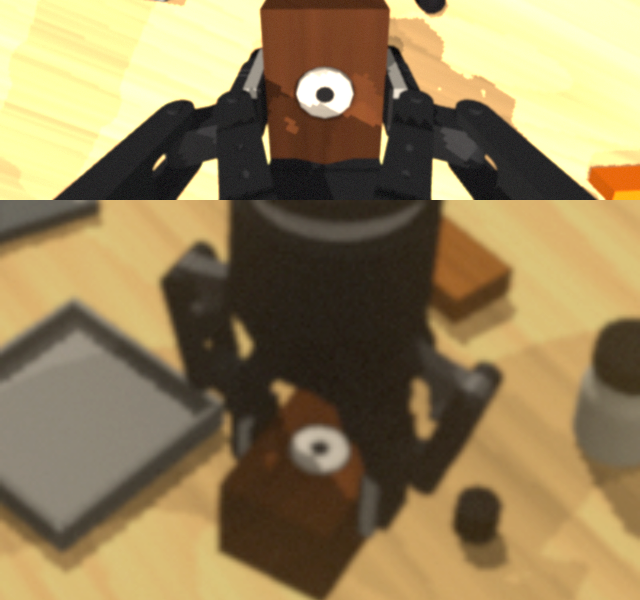

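Call:
{"api": "move_arm", "payload": {"xyz": [[10,-30,0],[18,-50,0],[18,-50,0],[18,-50,0],[18,-50,0]], "spin": [0,0,0,0,0], "fingers": [0,0,0,0,0]}}

```text
clock: 6.1
ee_pos: [490.2, 55.2, 131.8]
tcp_rot: [[0.904, 0.428, -0.001], [0.428, -0.904, -0.0], [-0.001, -0.0, -1.0]]
contact_force: [0.6, -0.1, -3.5]
width: 48.7
```

Call:
{"api": "move_arm", "payload": {"xyz": [[18,-50,0],[15,-40,0],[0,-14,0],[0,0,0],[0,0,0]], "spin": [0,0.1,0.18,0.18,0.1], "fingers": [0,0,0,0,0]}}

```text
clock: 6.72
ee_pos: [476.8, 162.5, 131.6]
tcp_rot: [[0.993, -0.12, -0.001], [-0.12, -0.993, -0.001], [-0.001, 0.001, -1.0]]
contact_force: [0.8, -0.3, -2.6]
width: 49.1
```

Call:
{"api": "move_arm", "payload": {"xyz": [[0,0,0],[0,0,0]], "spin": [0,0], "fingers": [0,0]}}

```text
clock: 6.98
ee_pos: [477.1, 162.2, 131.9]
tcp_rot: [[0.993, -0.115, -0.001], [-0.115, -0.993, -0.0], [-0.001, 0.0, -1.0]]
contact_force: [-0.3, 1.0, -3.9]
width: 49.2
```

```bash
python3 - <<'E'
from h import *
totool([540,195.5,133],-6.7)
im=shot("wrist","w3.png");c=cam("wrist");p=observe()["ee_pos"]
for k,z in(("slot",12),("recess",p[2]+30.4)):
    for r in tip_of("wrist",k)[:2]: print(k,round(r["score"],2),r["uv"],ray(c,r["uv"],z).round(1))
print("tcp pred", proj(c,[*p[:2],p[2]+30.4]).round(1),"pin pred",proj(c,[540,195.5,50]).round(),)
cv2.imwrite("pics/d.png",cv2.convertScaleAbs(im,alpha=1.5))
E
```

```text
clock 6.97 tcp [477.1 162.2 131.9] yaw -6.63 tiltz [-6.e-04 -2.e-04 -1.e+00] F [-0.3  1.  -3.9] w 49.2
shift [ 58.6 -40.4  -1.1] spin 0.001
slot 0.69 [275.8, 133.6] [533.6 195.2  12. ]
tcp pred [322.4 299.1] pin pred [266. 130.]
```

View pics/d.png

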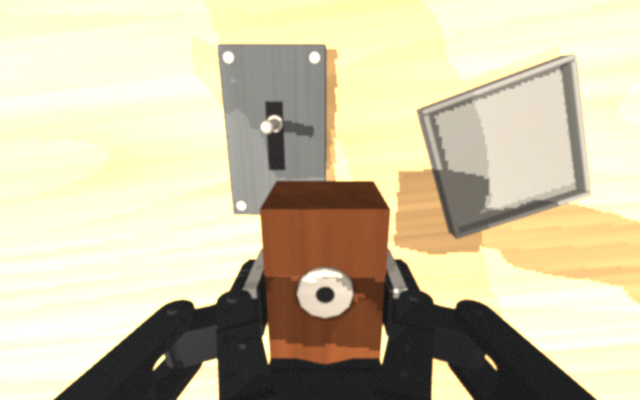

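```bash
python3 - <<'E'
from h import *
c=cam("wrist");p=np.array(observe()["ee_pos"]);R=np.array(observe()["tcp_rot"])
r=ray(c,(325.5,293),p[2]+30.4);t=ray(c,(267,127),50);b=ray(c,(274,122.5),12)
print("ring",r.round(1),"tip",t.round(1),"base",b.round(1),"move tool",(R.T@(t-r)).round(1),"ring off tool",(R.T@(r-p)).round(1))
for q in((228,57.5),(314,58),(241.5,206)): print(ray(c,q,12).round(1))
for x in (538.5,540.8): print("fixed-cam move",(R.T@(np.array([x,193.4,0])-p)).round(1))
E
```

```text
ring [480.1 160.5 162.5] tip [542.3 194.3  50. ] base [542.7 195.2  12. ] move tool [ 57.8 -40.8 112.5] ring off tool [  3.    1.3 -30.4]
[594.8 222.1  12. ]
[586.7 156.6  12. ]
[474.8 235.9  12. ]
fixed-cam move [ 57.2 -38.2 132.1]
fixed-cam move [ 59.4 -38.5 132.1]
```

Call:
{"api": "move_arm", "payload": {"xyz": [[29,-20,0],[29,-20,20],[0.4,0,25],[0,0,9],[0,0,0]], "spin": [0,0,0,0,0], "fingers": [0,0,0,0,0]}}

```text
clock: 7.75
ee_pos: [539.3, 194.6, 77.7]
tcp_rot: [[0.993, -0.117, -0.002], [-0.117, -0.993, -0.001], [-0.001, 0.001, -1.0]]
contact_force: [0.1, 0.5, -2.6]
width: 49.2
```

```bash
python3 - <<'E'
from h import *
totool([540,195.5,63],-6.7)
p=observe()["ee_pos"];z=p[2]+30.4;out=[]
for n in("scene","side"):
    im=shot(n);c=cam(n)
    for r in tip_of(n,"recess")[:2]: print(n,round(r["score"],2),r["uv"],ray(c,r["uv"],z).round(1))
    q=proj(c,[540,195,z-20]).astype(int);o=q-[50,50];print(n,"origin",o)
    out.append(cv2.convertScaleAbs(cv2.resize(im[o[1]:o[1]+100,o[0]:o[0]+100],(400,400),interpolation=cv2.INTER_CUBIC),alpha=1.8))
cv2.imwrite("pics/e.png",np.hstack(out))
E
```

```text
clock 7.75 tcp [539.3 194.6  77.7] yaw -6.71 tiltz [-1.6e-03 -8.0e-04 -1.0e+00] F [ 0.1  0.5 -2.6] w 49.2
shift [ 0.7 -1.  14.7] spin -0.0
scene 0.88 [399.8, 249.2] [543.6 193.6 108.1]
scene 0.47 [395.6, 266.7] [569.5 220.2 108.1]
scene origin [350 202]
side 0.94 [235.2, 141.2] [544.6 203.5 108.1]
side 0.65 [383.4, 211.1] [659.2 -94.7 108.1]
side origin [186 102]
```

View pics/e.png

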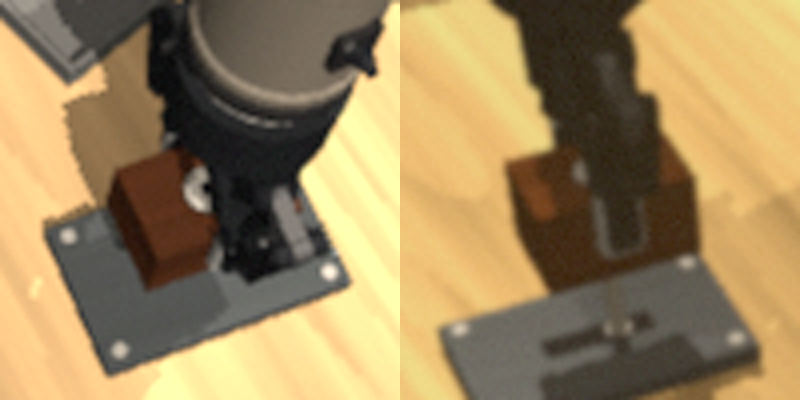

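```bash
python3 - <<'E'
from h import *
th=np.radians(-6.7);X=np.array([np.cos(th),np.sin(th)]);Y=np.array([-X[1],X[0]])
p=np.array(observe()["ee_pos"]);zb=p[2]-13.6
for n,o,pts,tip in(("scene",(350,202),dict(bot=(150,288),topL=(110,187),ring=(201,187)),(539.6,196.7)),("side",(186,102),dict(bl=(153,289),br=(300,257),tl=(106,162),tr=(297,183)),(540,192.6))):
    c=cam(n)
    for k,q in pts.items():
        z=zb if k[0]=="b" else zb+44
        w=ray(c,np.array(q)/4+o,z)[:2]; d=w-np.array(tip); print(n,k,w.round(1),"rel pin in stand axes",np.round([d@X,d@Y],1))
E
```

```text
scene bot [577.8 215.4] rel pin in stand axes [35.7 23.1]
scene topL [581.8 173.8] rel pin in stand axes [ 44.6 -17.8]
scene ring [542.9 193.7] rel pin in stand axes [ 3.6 -2.6]
side bl [503.5 176. ] rel pin in stand axes [-34.3 -20.7]
side br [572.3 160.3] rel pin in stand axes [ 35.8 -28.3]
side tl [506.5 220.1] rel pin in stand axes [-36.5  23.4]
side tr [573.2 158.3] rel pin in stand axes [ 36.9 -30.2]
```

Call:
{"api": "move_arm", "payload": {"xyz": [[0,-1,5],[0,0,4],[0,0,3],[0,0,2],[0,0,2]], "spin": [0,0,0,0,0], "fingers": [0,0,0,0,0]}}

```text
clock: 8.57
ee_pos: [540.1, 196.1, 62.1]
tcp_rot: [[0.993, -0.117, -0.0], [-0.117, -0.993, -0.0], [0.0, 0.0, -1.0]]
contact_force: [-0.8, -0.8, -3.2]
width: 49.1
```

Call:
{"api": "move_arm", "payload": {"xyz": [[0,0,2],[0,0,2],[0,0,0]], "spin": [0,0,0], "fingers": [0,0,0]}}

```text
clock: 8.95
ee_pos: [540.0, 196.0, 58.1]
tcp_rot: [[0.993, -0.117, -0.0], [-0.117, -0.993, -0.0], [-0.0, 0.0, -1.0]]
contact_force: [-0.2, 0.7, -2.8]
width: 49.5
```

No contact 5 mm below the tip's height, so the pin is in the hole. I'll carry on down.

Call:
{"api": "move_arm", "payload": {"xyz": [[0,0,4],[0,0,4],[0,0,4],[0,0,3],[0,0,1]], "spin": [0,0,0,0,0], "fingers": [0,0,0,0,0], "grip_force": 80}}

```text
clock: 9.57
ee_pos: [539.9, 196.0, 41.9]
tcp_rot: [[0.993, -0.117, -0.0], [-0.117, -0.993, -0.0], [-0.0, 0.0, -1.0]]
contact_force: [-0.1, 0.6, -3.1]
width: 48.4
```

Call:
{"api": "move_arm", "payload": {"xyz": [[0,0,1],[0,0,1],[0,0,1],[0,0,1],[0,0,1]], "spin": [0,0,0,0,0], "fingers": [0,0,0,0,0]}}

```text
clock: 10.2
ee_pos: [540.6, 196.3, 39.1]
tcp_rot: [[0.993, -0.117, 0.001], [-0.117, -0.993, -0.001], [0.001, 0.0, -1.0]]
contact_force: [-5.2, -2.1, 14.0]
width: 49.0
```

Call:
{"api": "move_arm", "payload": {"xyz": [[0,0,1],[0,0,1],[0,0,1],[0,0,1],[0,0,1]], "spin": [0,0,0,0,0], "fingers": [0,0,0,0,0]}}

```text
clock: 10.82
ee_pos: [539.8, 196.1, 31.5]
tcp_rot: [[0.993, -0.117, -0.001], [-0.117, -0.993, -0.0], [-0.001, 0.0, -1.0]]
contact_force: [-0.0, -0.1, -2.6]
width: 49.0
```

Call:
{"api": "move_arm", "payload": {"xyz": [[0,0,1],[0,0,1],[0,0,1],[0,0,0]], "spin": [0,0,0,0], "fingers": [0,0,0,0]}}

```text
clock: 11.32
ee_pos: [540.0, 196.1, 29.1]
tcp_rot: [[0.993, -0.117, -0.0], [-0.117, -0.993, -0.0], [-0.0, 0.0, -1.0]]
contact_force: [0.3, 0.1, -1.8]
width: 48.5
```

Call:
{"api": "move_arm", "payload": {"xyz": [[0,0,1],[0,0,1],[0,0,0.7],[0,0,0.5],[0,0,0]], "spin": [0,0,0,0,0], "fingers": [0,0,0,0,0]}}

```text
clock: 11.95
ee_pos: [540.1, 196.1, 26.0]
tcp_rot: [[0.993, -0.117, 0.0], [-0.117, -0.993, -0.0], [0.0, 0.0, -1.0]]
contact_force: [-0.9, 0.3, -2.9]
width: 48.7
```

Call:
{"api": "move_arm", "payload": {"xyz": [[0,0,0.5],[0,0,0.5],[0,0,0]], "spin": [0,0,0], "fingers": [0,0,0]}}

```text
clock: 12.32
ee_pos: [540.1, 196.1, 25.7]
tcp_rot: [[0.993, -0.117, 0.0], [-0.117, -0.993, -0.0], [0.0, 0.0, -1.0]]
contact_force: [-3.2, -0.7, 5.5]
width: 49.0
```

Call:
{"api": "move_arm", "payload": {"xyz": [[0,0,0.7],[0,0,0],[0,0,0],[0,0,0]], "spin": [0,0,0,0], "fingers": [0,0,0,0], "grip_force": 30}}

```text
clock: 12.82
ee_pos: [540.1, 196.1, 25.7]
tcp_rot: [[0.993, -0.117, 0.0], [-0.117, -0.993, -0.001], [0.0, 0.001, -1.0]]
contact_force: [-5.4, -2.0, 9.2]
width: 48.6
```

Call:
{"api": "move_arm", "payload": {"xyz": [[0,0,0],[0,0,0],[0,0,0],[0,0,0],[0,0,0]], "spin": [0,0,0,0,0], "fingers": [65,75,85,90,90]}}

```text
clock: 13.45
ee_pos: [540.1, 196.1, 24.3]
tcp_rot: [[0.993, -0.117, -0.0], [-0.117, -0.993, -0.0], [-0.0, 0.0, -1.0]]
contact_force: [0.5, -0.2, -0.2]
width: 76.7
```

Call:
{"api": "move_arm", "payload": {"xyz": [[0,0,-20],[0,0,-40],[0,0,-30],[0,0,0],[0,0,0]], "spin": [0,0,0,0,0], "fingers": [90,90,90,90,90]}}

```text
clock: 14.08
ee_pos: [539.9, 195.9, 114.6]
tcp_rot: [[0.993, -0.117, 0.0], [-0.117, -0.993, -0.0], [0.0, 0.0, -1.0]]
contact_force: [-0.5, 0.1, -0.6]
width: 76.7
```

```bash
python3 - <<'E'
from h import *
totool([540,196,70],-6.7)
w=shot("wrist");c=cam("wrist")
for k,z in(("bushing",50),("recess",56)):
    for r in tip_of("wrist",k)[:2]: print(k,round(r["score"],2),r["uv"],ray(c,r["uv"],z).round(1))
print("pred top",proj(c,[540,196,70]).round())
s=shot("side");q=proj(cam("side"),[540,196,40]).astype(int)
cr=cv2.resize(s[q[1]-40:q[1]+40,q[0]-50:q[0]+50],(400,320),interpolation=cv2.INTER_CUBIC)
big=np.zeros((400,640+160,3),np.uint8); big[:,:400]=w[:,120:520]; big[:320,400:]=cr
cv2.imwrite("pics/f.png",cv2.convertScaleAbs(big,alpha=1.5))
E
```

```text
clock 14.07 tcp [539.9 195.9 114.6] yaw -6.71 tiltz [ 0.e+00 -4.e-04 -1.e+00] F [-0.5  0.1 -0.6] w 76.7
shift [ 0.1 -0.1 44.6] spin -0.0
bushing 0.81 [326.7, 212.6] [542.7 192.9  50. ]
recess 0.67 [323.5, 217.9] [541.3 195.3  56. ]
recess 0.31 [326.6, 212.4] [545.1 192.7  56. ]
pred top [323. 228.]
```

View pics/f.png

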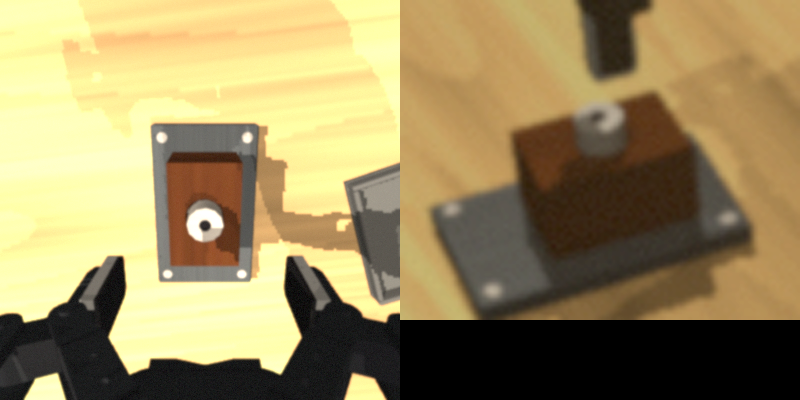

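Call:
{"api": "move_arm", "payload": {"xyz": [[1,0,0],[0,0,20],[0,0,20],[0,0,12],[0,0,4]], "spin": [0,0,0,0,0], "fingers": [50,50,50,50,50]}}

```text
clock: 14.9
ee_pos: [540.7, 195.8, 57.5]
tcp_rot: [[0.993, -0.117, -0.001], [-0.117, -0.993, -0.001], [-0.001, 0.001, -1.0]]
contact_force: [-0.5, 0.2, -0.1]
width: 42.4
```

Call:
{"api": "move_arm", "payload": {"xyz": [[0,0,0],[0,0,0],[0,0,0],[0,0,0],[0,0,0]], "spin": [0,0,0,0,0], "fingers": [40,30,20,10,0], "grip_force": 40}}

```text
clock: 15.52
ee_pos: [541.7, 196.3, 59.1]
tcp_rot: [[0.993, -0.117, 0.001], [-0.117, -0.993, 0.0], [0.001, -0.001, -1.0]]
contact_force: [-0.7, 0.0, 5.1]
width: 21.9
```

Call:
{"api": "move_arm", "payload": {"xyz": [[0,0,0],[0,0,0],[0,0,0]], "spin": [0,0,0], "fingers": [0,0,0]}}

```text
clock: 15.9
ee_pos: [541.7, 196.3, 59.1]
tcp_rot: [[0.993, -0.117, 0.001], [-0.117, -0.993, 0.0], [0.001, -0.0, -1.0]]
contact_force: [-0.7, -0.5, 5.8]
width: 22.1
```

Call:
{"api": "move_arm", "payload": {"xyz": [[0,0,-3],[0,0,-6],[0,0,-12],[0,0,-25],[0,0,-25]], "spin": [0,0,0,0,0], "fingers": [0,0,0,0,0]}}

```text
clock: 16.52
ee_pos: [540.8, 196.0, 130.5]
tcp_rot: [[0.993, -0.117, -0.0], [-0.117, -0.993, -0.0], [-0.0, 0.0, -1.0]]
contact_force: [-0.2, -1.0, -0.5]
width: 21.6
```

```bash
python3 - <<'E'
from h import *
totool([496,6,0])
w=shot("wrist");c=cam("wrist");p=observe()["ee_pos"]
for k,z in(("bushing",p[2]-9),("tray",0)):
    for r in tip_of("wrist",k)[:2]: print(k,round(r["score"],2),r["uv"],ray(c,r["uv"],z).round(1))
s=shot("side");q=proj(cam("side"),[540,196,70]).astype(int);print(tip_of("side","tray")[:1])
cr=cv2.resize(s[q[1]-50:q[1]+50,q[0]-50:q[0]+50],(400,400),interpolation=cv2.INTER_CUBIC)
cv2.imwrite("pics/g.png",cv2.convertScaleAbs(np.hstack([w[:,120:520],cr]),alpha=1.5))
E
```

```text
clock 16.52 tcp [540.8 196.  130.5] yaw -6.7 tiltz [-4.e-04 -2.e-04 -1.e+00] F [-0.2 -1.  -0.5] w 21.6
shift [-22.3 193.9 130.5] spin None
bushing 0.84 [323.5, 249.2] [546.2 196.4 125.1]
tray 0.89 [535.9, 212.1] [498.8   2.    0. ]
[{'uv': [262.5, 260.2], 'score': 0.72}]
```

View pics/g.png

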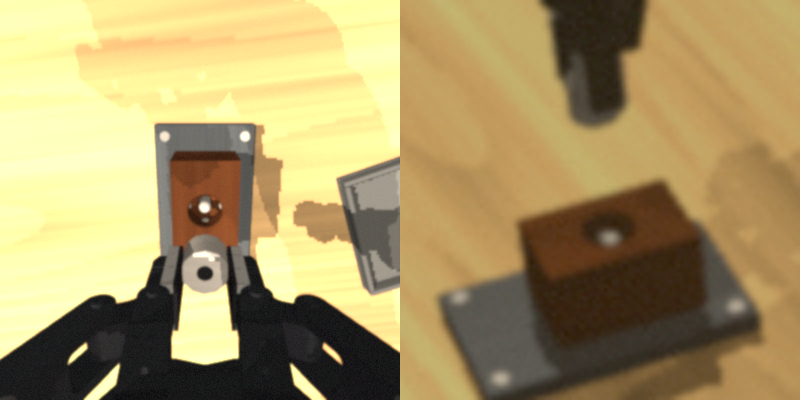

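Call:
{"api": "move_arm", "payload": {"xyz": [[-4,35,0],[-5,50,0],[-5,50,0],[-5,50,0],[-1,10.5,0]], "spin": [0,0,0,0,0], "fingers": [0,0,0,0,0]}}

```text
clock: 17.4
ee_pos: [496.2, -0.2, 127.9]
tcp_rot: [[0.992, -0.123, -0.004], [-0.123, -0.992, -0.002], [-0.004, 0.003, -1.0]]
contact_force: [-0.4, 0.8, -0.7]
width: 21.6
```

Call:
{"api": "move_arm", "payload": {"xyz": [[0,0,35],[0,0,35],[0,0,25],[0,0,12],[0,0,4]], "spin": [0,0,0,0,0], "fingers": [0,0,0,0,0]}}

```text
clock: 18.02
ee_pos: [498.1, 4.8, 17.7]
tcp_rot: [[0.993, -0.116, -0.001], [-0.116, -0.993, 0.0], [-0.001, -0.0, -1.0]]
contact_force: [-0.3, 0.0, -0.3]
width: 21.4
```

Call:
{"api": "move_arm", "payload": {"xyz": [[0,0,1.5],[0,0,1],[0,0,1],[0,0,0]], "spin": [0,0,0,0], "fingers": [0,0,0,0]}}

```text
clock: 18.52
ee_pos: [498.6, 4.1, 15.2]
tcp_rot: [[0.993, -0.117, 0.001], [-0.117, -0.993, -0.0], [0.001, 0.0, -1.0]]
contact_force: [-0.4, 0.1, -0.2]
width: 22.1
```

Call:
{"api": "move_arm", "payload": {"xyz": [[0,0,0.6],[0,0,0.6],[0,0,0]], "spin": [0,0,0], "fingers": [0,0,0]}}

```text
clock: 18.9
ee_pos: [498.6, 4.1, 14.3]
tcp_rot: [[0.993, -0.117, 0.0], [-0.117, -0.993, -0.0], [0.0, 0.0, -1.0]]
contact_force: [-1.5, -0.3, 5.5]
width: 22.1
```

Call:
{"api": "move_arm", "payload": {"xyz": [[0,0,0.6],[0,0,0]], "spin": [0,0], "fingers": [0,0]}}

```text
clock: 19.15
ee_pos: [498.7, 4.1, 14.3]
tcp_rot: [[0.993, -0.117, 0.0], [-0.117, -0.993, -0.001], [0.0, 0.001, -1.0]]
contact_force: [-3.5, 0.6, 10.7]
width: 21.6
```

Call:
{"api": "move_arm", "payload": {"xyz": [[0,0,-0.6],[0,0,0],[0,0,0],[0,0,0],[0,0,0]], "spin": [0,0,0,0,0], "fingers": [0,30,40,50,50], "grip_force": 20}}

```text
clock: 19.77
ee_pos: [498.3, 4.2, 13.5]
tcp_rot: [[0.993, -0.117, -0.0], [-0.117, -0.993, -0.0], [-0.0, 0.0, -1.0]]
contact_force: [1.1, 0.0, -0.2]
width: 42.9
```

Call:
{"api": "move_arm", "payload": {"xyz": [[0,0,-10],[0,0,-25],[0,0,-40],[0,0,-40],[0,0,0]], "spin": [0,0,0,0,0], "fingers": [50,50,50,50,50]}}

```text
clock: 20.4
ee_pos: [501.2, 4.5, 132.5]
tcp_rot: [[0.993, -0.117, 0.008], [-0.117, -0.993, -0.0], [0.008, -0.001, -1.0]]
contact_force: [0.5, -0.6, -0.8]
width: 42.7
```

```bash
python3 - <<'E'
from h import *
totool([496,6,0])
w=shot("wrist");s=shot("side");c=cam("wrist")
for k,z in(("bushing",5),("tray",0)):
    for n in("wrist","side"):
        for r in tip_of(n,k)[:2]: print(n,k,round(r["score"],2),r["uv"],ray(cam(n),r["uv"],z).round(1))
cr=cv2.resize(s[140:300,180:340],(400,400),interpolation=cv2.INTER_CUBIC)
cv2.imwrite("pics/i.png",cv2.convertScaleAbs(np.hstack([w[:,120:520],cr]),alpha=1.5))
E
```

```text
clock 20.4 tcp [501.2   4.5 132.5] yaw -6.72 tiltz [ 8.1e-03 -2.0e-04 -1.0e+00] F [ 0.5 -0.6 -0.8] w 42.7
shift [ -6.4  -0.8 132.5] spin None
wrist bushing 0.58 [326.3, 192.5] [497.8   1.6   5. ]
wrist bushing 0.55 [507.2, 244.7] [ 427.1 -160.8    5. ]
side bushing 0.83 [353.7, 390.9] [ 475.9 -276.1    5. ]
side bushing 0.79 [280.8, 347.4] [ 425.6 -162.7    5. ]
side tray 0.69 [266.4, 259.5] [492.4   3.    0. ]
side tray 0.34 [237.7, 166.7] [566.1 260.7   0. ]
```

View pics/i.png

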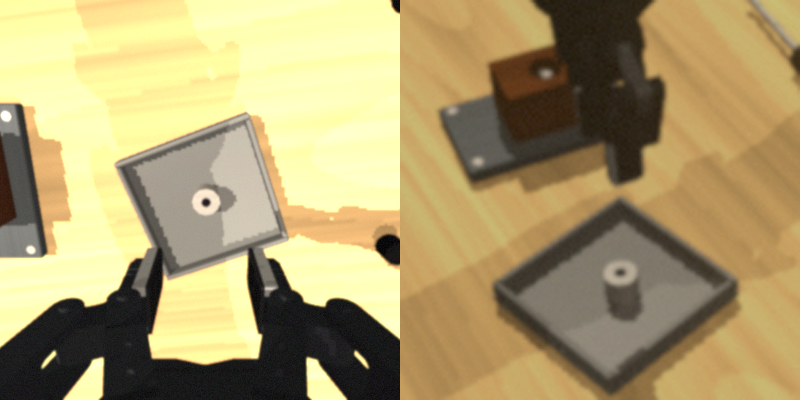

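The bushing stands upright near the tray's centre, and the block is still seated on the plate. The gripper is clear of everything, so I'll hand the job in.

```bash
python3 -c "
from station import *
print(sign_off())"
```

```text
the job is handed in; nothing more can be done
None
```

The job is done and handed in at about 20.4 s of the 72 s allowed; sign-off gave no verdict.

- **What I did:** I gripped the block across its 50 mm width and lowered it over the pin, which I had located by sight about 10 mm along the slot from its middle. The block met the bushing where expected, with a reading of about 14 N, then seated on the plate at about 9 N. I then drew the bushing out and set it in the tray with about 11 N.
- **Last checks:** In the final wrist and side pictures the bushing stands upright near the tray's centre. The block sits flat on the plate with the pin tip visible in the empty recess. The gripper is clear of everything.
- **Disagreements:**
    - The cameras differed by 2–4 mm on the pin and ring positions. The fit tolerated this, and feel confirmed the entry.
    - The grip width read about 22 mm on the 24 mm bushing.
    - In the last check the networks found the tray bushing only in the wrist view. The side view's two best hits were decoys.
    - I did not measure the bystanders again, but the arm never went near them.

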